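Put the sanding board away on edge in the goldsmith's rack

TASK

The red sanding board has been left leaning towards the robot on the two rest arms at the front of the wooden rack. Put it away: stand it up on its long edge in the rack's front slot, fully down, and slid along the slot until its end is up against the dark end stop. Leave the blue and grey boards and everything else on the bench where they are.

Things in the scene. Friction and masses are not known exactly. Their poses are not given: they have to be found in the camera images.
- red_board: Loose plywood board, red faces, 10 thick (x) x 150 long (y) x 90 high (z) mm, 150 g. Origin: middle of its lower long edge. Starts leaning: its z 50 deg from vertical towards rack -x, lower edge dipping in the front slot, underside on the rest arms, upper edge overhanging them 28 mm, underside there 82 mm above bench. Starts 25-50 mm short of the end stop, sticking out of the slot's open end.
- rack: Fixed pale-wood rack, yaw within 0.3. Origin on the bench under the front slot; x away from the robot across the slots, y along them. 3 slots 15 mm wide, floors 8 mm up, centred at x = 0 (front), 38, 76 mm. Walls from y = -68 to +80 mm; front wall 8 thick, top 30 mm up; the other walls 55 mm high. -y end open. A board in a slot stands by itself, leaning up to 15 deg.
- slot_home (a point): Point on the front slot's floor (rack x 0, y +5, z 8 mm): the red board's origin comes here when it stands home; its free end is then at rack y = -70 mm, 2 mm proud of the walls at the open end.
- stop (a point): Middle of the dark end stop's face in line with the front slot (rack x 0, y +80, z 40 mm). The stop is dark wood, 12 mm thick, 70 mm high, and closes the +y end of all slots.
- rests (a point): Midway between the upper ends of the two rest arms (rack x -49, y -24, z 64 mm). The arms, 12 mm wide, at rack y = -62 and +14 mm, slope up at 40 deg from the front wall to here; between and above them the way is free.
- blue_board: Same board with blue faces, standing home in the middle slot, loose; origin centre of its lower edge face, its top 98 mm above the bench. To be left alone.
- grey_board: Same board with grey faces, standing home in the rear slot, loose; origin as the others. To be left alone.
- charcoal: Black soldering block 75 x 130 x 35 mm, loose bystander left of the rack (+y); origin centre of underside.
- pot: Black plastic cup, 52 mm across, 50 mm high, loose bystander at the right (-y); origin centre of underside.
- handle: Turned dark wooden graver handle standing on end, 48 mm across, 62 mm high, loose bystander at the left (+y); origin centre of underside.
- jar: Amber jar, 56 mm across, 75 mm high, loose bystander at the right (-y); origin centre of underside.
- bench_block: Steel block 70 x 70 x 20 mm, loose bystander at the right (-y); origin centre of underside.
- hammer: Small hammer, 220 mm long, lying at the left (+y) of the rack, loose bystander; origin on its underside.
Things that resemble listed ones, but are neither listed nor needed, are in the scene too. What is shaped like the red_board but turquoise is not meant.

How it is judged:
By the outcome, as a careful person would: the job done as asked, in the order asked, and still so for the second after the job is handed in, with the robot touching nothing.
It also fails if it takes over 45 s, if anything falls off the work surface, if the arm or the gripper's body presses on something with over 40 N, if the wrist force passes 120 N, or if a joint passes its speed limit or range.

ROBOT

A 7-joint arm with a two-finger parallel gripper is mounted at the origin on the work surface. World frame = base frame: x ahead of the robot, y to its left, z up, the work surface at z = 0. Lengths are in m, angles in rad, forces in N, time in s.
With the tool pointing down it reaches from about 0.425 to 0.95 m from the base axis. Payload 4.7 kg.
Tool frame: the origin (TCP) lies on the centre line of the jaws, within the pads' length; the fingertips stand 25 mm ahead of it and the grasp point (between the pads) lies 6 mm ahead of it; z points along the fingers, y is the line along which they close (so a half turn about z gives the same grasp; the last joint's range is limited). The gripper opens to 87 mm and grips with 3 to 60 N. Pads are 19 mm wide; open, the fingers measure 117 mm over their backs; the gripper's body (75 mm by 190 mm) begins 51 mm behind the grasp point.
Start: joints at [-1.178, 0.469, -0.049, 1.532, 0.024, 1.141, -0.082], TCP at [0.276, 0.616, 0.248] pointing down, gripper open.
Joint ranges: [-2.59, 2.59], [-0.33, 1.99], [-1.39, 1.29], [0.1, 2.45], [-1.04, 4.18], [0.21, 1.99], [-2.66, 2.66]. Speed limits (rad/s): [2.57, 2.57, 3.14, 3.14, 3.14, 3.14, 3.14].

INTERFACE

Orientations are given as a unit quaternion [w, x, y, z].
In Python, from bench import ctrl, cams, order gives the robot as it stands. The module is installed in compiled form; this text tells all that it offers.
- The arm moves only by the tool apply_moves, never from a script. Its argument "series" is a list that holds one entry, the list of rows, each a list of 7 numbers: the turn, a rotation vector about the tool's x, y, z in degrees, then the shift along the tool's x, y, z in m, then the opening, from 0 (shut) to 1 (fully open). In form: [[[rx, ry, rz, tx, ty, tz, jaw], ...]]. A call has 1 to 8 rows; each row is the pose to reach, as a shift and turn from the pose commanded when the call began, along the tool's axes at that moment; what a row does not reach only later rows make up. A row lasts 1/8 s, in which the tool goes at most 62.5 mm and 10.7 degrees, less where a joint would pass 70% of its speed; a pose out of reach is approached as far as the arm can. A call with a gripper value outside its range is refused whole. The fingers move at their own pace and stop on an object; "squeeze" is the grip in N (left out, the last holds). Time passes only in rows, so rows that repeat a pose let the fingers close. It gives the time, the measured TCP pose, the force, the opening and the grip force at its end, in the units of the state.
- ctrl.observe(): the state, without advancing time (a new reading comes with each control period).
- cams.snapshot(name): name is "scene" or "top" or "wrist"; returns a dict with "frame" (400x640x3 uint8, red, green, blue), "camera_matrix" (3x3 intrinsics, pixels), "dist_coeffs" ([k1, k2, p1, p2, k3] as OpenCV has them; the pictures are not rectified), "view" (4x4, takes a point from world to camera coordinates); the wrist camera has in their place "mount" (4x4, takes a point from camera to tool coordinates, whose origin is the TCP and whose axes are the flange's). Camera axes: x right, y up, looking along -z (the intrinsics and any distortion apply to the point x, -y, -z); pixel columns grow to the right and rows downward; lengths in m; the calibration is good to about 2 mm. A picture is of the moment at which its call begins: read the wrist's pose just before it. There is no depth.
- order.hand_in(): hands the job in; it is judged then, once.
The state is a dict: "clock": time; "joint_pos": joint angles; "dq": joint speeds; "joint_efforts": joint torques, N m; "position": TCP position; "orientation": TCP orientation; "wrist_force": force on the tool from outside, world axes, zero at the start; "ft_torque": the same for the moment, N m; "finger_gap": opening from 0.0 (shut) to 1.0 (fully open); "finger_force": force on a finger pad.
Only numpy, scipy, OpenCV 4.12 (cv2) and the standard library are available. Lean on these libraries where they do the work, as an engineer would, in place of code of your own. Each camera call takes 0.05 s, during which the arm holds its last target. There are 200 camera calls.

## Working session

There is one attempt and no reset: what is moved stays moved. The work goes in short steps, Python scripts to look and compute and a tool call to move; the robot and the scene stay as the last step left them, time stands still between calls to the robot, and variables do not carry over. Pictures are saved under pics/ and viewed, at most 10 in all, crops included, and the job is handed in when it is done.

Besides the shell and the picture viewer there is one more tool, called after "Emit:" as name(argument=value, ...) on one line, values as JSON. apply_moves: Moves the arm, as the interface text tells. Its arguments: {"type":"object","properties":{"series":{"type":"array"},"squeeze":{"type":"number"}},"required":["series"]}

```bash
mkdir -p pics; python3 - <<'E'
from bench import ctrl,cams
import cv2,pickle,numpy as np
s=ctrl.observe();print({k:np.round(v,3) for k,v in s.items()})
for n in("scene","top"):
    d=cams.snapshot(n);pickle.dump(d,open(n+".pkl","wb"));cv2.imwrite(f"pics/{n}0.png",d["frame"][:,:,::-1])
    print(n,np.round(d["camera_matrix"],1).tolist(),d["dist_coeffs"],np.round(d["view"],3).tolist())
E
```

```text
{'clock': np.float64(0.0), 'joint_pos': array([-1.178,  0.469, -0.049,  1.534,  0.024,  1.141, -0.082]), 'dq': array([-0.001,  0.002, -0.002, -0.   , -0.003,  0.001, -0.   ]), 'joint_efforts': array([ 1.0000e-03, -5.0797e+01, -8.0000e-02, -2.3615e+01, -6.1000e-02,
        3.8000e-02,  0.0000e+00]), 'position': array([0.276, 0.615, 0.247]), 'orientation': array([-0.   ,  0.209,  0.978, -0.001]), 'wrist_force': array([0.584, 0.225, 0.037]), 'ft_torque': array([ 0.024, -0.026,  0.016]), 'finger_force': np.float64(0.0), 'finger_gap': np.float64(1.0)}
scene [[389.6, 0.0, 318.8], [0.0, 389.6, 203.6], [0.0, 0.0, 1.0]] [-0.02674483  0.          0.          0.          0.        ] [[-0.65, 0.76, 0.006, 0.321], [-0.464, -0.404, 0.789, 0.203], [0.602, 0.51, 0.615, -1.627], [0.0, 0.0, 0.0, 1.0]]
top [[394.8, 0.0, 322.2], [0.0, 394.8, 195.0], [0.0, 0.0, 1.0]] [-0.00404193  0.          0.          0.          0.        ] [[0.154, -0.988, 0.004, -0.054], [0.966, 0.151, 0.211, -0.518], [-0.209, -0.029, 0.978, -1.151], [0.0, 0.0, 0.0, 1.0]]
```

View pics/scene0.png

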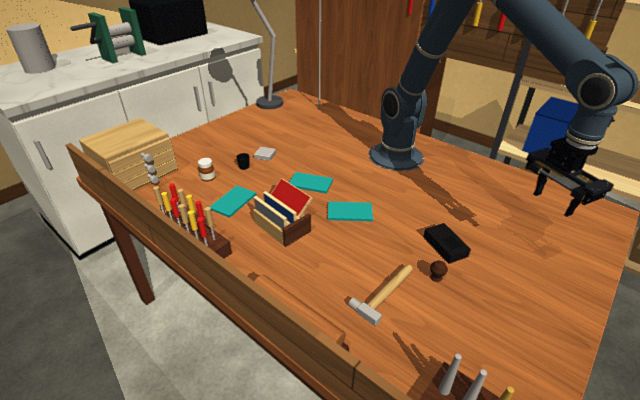

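View pics/top0.png

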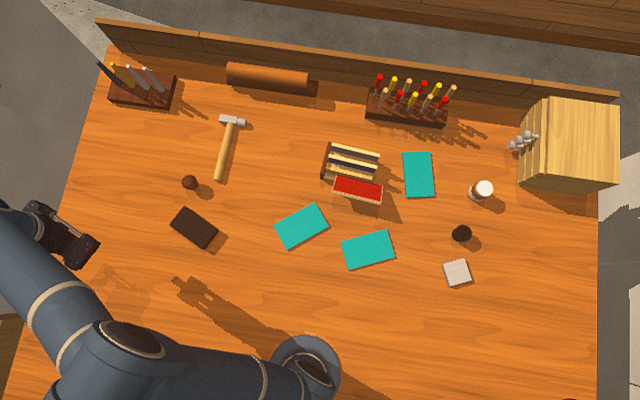

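The scene view shows the rack at about (283,215), with the red board leaning on it at (291,193). In the top view the red board is at (357,188) and the dark stop at (326,162). The three turquoise boards lying flat, at top (417,175), (301,226) and (368,249), are decoys. The only match is the red-faced board leaning on the rack. I'll confirm that in an enlarged crop.

```bash
python3 - <<'E'
import cv2,pickle,numpy as np
a=pickle.load(open("top.pkl","rb"))["frame"][135:215,310:400,::-1]
b=pickle.load(open("scene.pkl","rb"))["frame"][170:250,240:330,::-1]
f=lambda x:cv2.resize(x,None,fx=4.4,fy=7 if 0 else 4.4,interpolation=cv2.INTER_CUBIC)
cv2.imwrite("pics/crop.png",np.hstack([f(a),f(b)]))
E
```

```text
(no output)
```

View pics/crop.png

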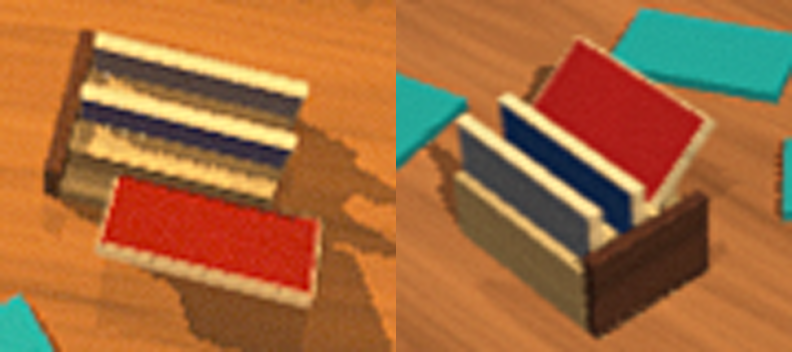

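The crop confirms it: red face, leaning on the front of the rack, and not turquoise. Next I'll fit the rack pose and the board's y position from corners in both views.

```bash
cat > h.py <<'E'
import numpy as np,cv2,pickle
from scipy.optimize import least_squares
from scipy.spatial.transform import Rotation as R
def proj(P,d,view=None):
    V=d["view"] if view is None else view
    c=(np.c_[P,np.ones(len(P))]@np.asarray(V).T)[:,:3]*[1,-1,-1]
    return cv2.projectPoints(c,np.zeros(3),np.zeros(3),np.asarray(d["camera_matrix"]),np.asarray(d["dist_coeffs"]))[0][:,0]
def w(P,p): # rack mm -> world m ; p=x,y,yaw
    P=np.asarray(P,float)/1e3; return R.from_euler('z',p[2]).apply(P)+[p[0],p[1],0]
def rt(s): return R.from_quat(np.roll(s["orientation"],-1)),np.array(s["position"])
def goal(s,p,rack_pos,tilt,extra=0):
    """row to bring grasp point (6mm ahead of TCP) to rack_pos mm with tool tilted outward tilt deg"""
    t=np.radians(tilt);z=[np.sin(t),0,-np.cos(t)];y=[np.cos(t),0,np.sin(t)];x=[0,1,0]
    G=R.from_euler('z',p[2])*R.from_matrix(np.array([x,y,z]).T)
    pos=w([rack_pos],p)[0]-G.apply([0,0,.006])
    r,c=rt(s); return np.round(np.r_[np.degrees((r.inv()*G).as_rotvec()),r.inv().apply(pos-c)],4)
E
python3 - <<'E'
from h import *
T=pickle.load(open("top.pkl","rb"));S=pickle.load(open("scene.pkl","rb"))
top=[((81,-70,98),(308,84)),((71,-70,98),(303,97)),((43,-70,98),(298,137)),((33,-70,98),(294,149)),((81,80,98),(98,33))]
sc=[((43,80,98),(633,192)),((33,80,98),(643,188)),((81,80,98),(590,219)),((71,80,98),(601,211)),((81,-70,98),(458,119)),((33,-70,98),(509,95))]
# red: y given relative to board centre
rt_=[((-64,-75,89.7),(313,292)),((-64,75,89.7),(100,241)),((-70.4,75,82),(97,253)),((-70.4,-75,82),(307,305)),((4.9,-75,31.8),(322,219))]
rs=[((-64,-75,89.7),(582,41)),((-64,75,89.7),(708,122)),((-70.4,75,82),(714,121))]
ut=lambda q:np.array(q)/4.4+[310,135]-.4
us=lambda q:(np.array(q)-[396,0])/4.4+[240,170]-.4
def f(v):
    o=[]
    for L,d,u,red in((top,T,ut,0),(sc,S,us,0),(rt_,T,ut,1),(rs,S,us,1)):
        P=np.array([a for a,_ in L],float)+[0,v[3]*red,0]
        o.append((proj(w(P,v),d)-u([b for _,b in L])).ravel())
    return np.concatenate(o)
r=least_squares(f,[.65,-.05,-.1,-30],x_scale=[.01,.01,.01,1],loss="soft_l1")
print(r.x,np.round(f(r.x).reshape(-1,2),1).tolist())
from bench import ctrl
print(goal(ctrl.observe(),r.x,(-120,-30,170),20))
E
```

```text
[  0.59270088  -0.04833076  -0.10129042 -32.47511139] [[0.0, -0.9], [0.4, -0.8], [-0.6, -1.2], [-0.4, -0.8], [-0.4, -1.3], [-0.3, 0.0], [-0.0, -0.5], [-0.3, -0.5], [-0.2, -0.2], [-0.6, -0.2], [-0.1, -0.8], [-0.1, 1.1], [-0.9, 0.2], [-0.8, 0.0], [0.4, 0.7], [-0.0, 0.4], [-0.6, -2.6], [0.5, -2.0], [0.6, -0.6]]
[-17.3998 -12.4299  70.887   -0.4541  -0.5428   0.0719]
```

Emit:
apply_moves(series=[[[-17.4,-12.4,70.9,-0.454,-0.543,0.072,0.6],[-17.4,-12.4,70.9,-0.454,-0.543,0.072,0.6],[-17.4,-12.4,70.9,-0.454,-0.543,0.072,0.6],[-17.4,-12.4,70.9,-0.454,-0.543,0.072,0.6],[-17.4,-12.4,70.9,-0.454,-0.543,0.072,0.6],[-17.4,-12.4,70.9,-0.454,-0.543,0.072,0.6],[-17.4,-12.4,70.9,-0.454,-0.543,0.072,0.6],[-17.4,-12.4,70.9,-0.454,-0.543,0.072,0.6]]])

```text
clock: 1.1
position: [0.4108, 0.1357, 0.1966]
orientation: [0.128, 0.73, 0.66, 0.117]
wrist_force: [1.7, 0.2, 0.5]
finger_gap: 0.599
finger_force: 0.0
```

```bash
python3 - <<'E'
from h import *
from bench import ctrl
p=[.5927,-.0483,-.1013];s=ctrl.observe();print(s["clock"],s["joint_pos"].round(2),s["position"]);print(goal(s,p,(-130,-28,140),50))
E
```

```text
1.1 [-0.99 -0.01  0.44  2.35  0.41  0.56 -0.98] [0.41076668 0.13574295 0.19657285]
[-29.9867  -0.1571  -0.0311  -0.1929   0.043    0.0713]
```

Emit:
apply_moves(series=[[[-5,0,0,-0.06,0.015,0.01,0.6],[-10,0,0,-0.12,0.03,0.02,0.6],[-15,0,0,-0.193,0.043,0.03,0.6],[-20,0,0,-0.193,0.043,0.05,0.6],[-25,0,0,-0.193,0.043,0.06,0.6],[-30,0,0,-0.193,0.043,0.071,0.6],[-30,0,0,-0.193,0.043,0.071,0.6],[-30,0,0,-0.193,0.043,0.071,0.6]]])

```text
clock: 2.1
position: [0.4385, -0.0406, 0.1213]
orientation: [0.231, 0.696, 0.674, 0.086]
wrist_force: [-0.3, -0.6, -1.3]
finger_gap: 0.6
finger_force: 0.0
```

```bash
python3 - <<'E'
from h import *
from bench import ctrl,cams
p=[.5927,-.0483,-.1013];s=ctrl.observe();print(s["clock"],s["joint_pos"].round(2),s["position"]);print(goal(s,p,(-130,-28,140),50))
d=cams.snapshot("wrist");s=ctrl.observe();pickle.dump((d,s),open("w1.pkl","wb"))
cv2.imwrite("pics/w1.png",d["frame"][:,:,::-1]);print(d["mount"],d["camera_matrix"],d["dist_coeffs"])
E
```

```text
2.1 [ 0.66  0.28 -0.95  2.44  1.39  0.53 -1.5 ] [ 0.43851998 -0.04057386  0.12125634]
[-2.33579e+01  7.93610e+00  7.94430e+00 -2.45000e-02  2.52000e-02
 -7.80000e-03]
[[ 1.07262211e-03  9.67012123e-01  2.54728095e-01  7.04751218e-02]
 [ 9.99999383e-01 -9.63748907e-04 -5.52214603e-04 -4.61958688e-04]
 [-2.88504293e-04  2.54728530e-01 -9.67012561e-01 -1.37539275e-01]
 [ 0.00000000e+00  0.00000000e+00  0.00000000e+00  1.00000000e+00]] [[283.36538145   0.         313.44438924]
 [  0.         283.36538145 202.85255579]
 [  0.           0.           1.        ]] [0.01116623 0.         0.         0.         0.        ]
```

View pics/w1.png

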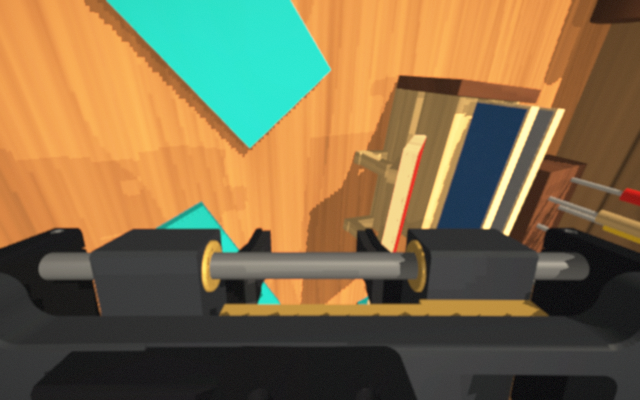

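The picture shows the red board edge-on at about (410,190), with both rest arms at (370,160) and (355,225). The arm has run into joint limits (j4 = 2.44). I'll fit a kinematic model so I can check which tilts are reachable.

```bash
cat > fk.py <<'E'
import numpy as np,itertools
from scipy.optimize import least_squares
from scipy.spatial.transform import Rotation as R
E=lambda a,q:R.from_euler(a,q)
def fk(q,L,sg):
    d1,d3,a,b,d5,a6,d7=L;r=R.identity();p=np.zeros(3)
    for ax,s,t in(('z',sg[0],(0,0,d1)),('y',1,(0,0,0)),('z',sg[1],(a,0,d3)),('y',1,(b,0,0)),('z',sg[2],(0,0,d5)),('y',1,(a6,0,0)),('z',sg[3],(0,0,d7))):
        i=[c for c in range(1)];r=r*E(ax,s*q[0]);p=p+r.apply(t);q=q[1:]
    return r,p
E
python3 - <<'E'
from fk import *; import pickle
s=pickle.load(open("w1.pkl","rb"))[1]
D=[([-1.178,.469,-.049,1.534,.024,1.141,-.082],[.276,.615,.247],[0,.209,.978,-.001]),
([-.99,-.01,.44,2.35,.41,.56,-.98],[.4108,.1357,.1966],[.128,.73,.66,.117]),
(list(s["joint_pos"]),s["position"],s["orientation"])]
print([np.round(s["joint_pos"],4).tolist()])
best=None
for sg in itertools.product((1,-1),repeat=4):
    ors=[(R.from_quat(np.roll(o,-1)),fk(q,np.zeros(7),sg)[0]) for q,_,o in D]
    rel=[(f.inv()*o) for o,f in ors]; e=sum((rel[0].inv()*x).magnitude() for x in rel[1:])
    m=least_squares(lambda L:np.concatenate([fk(q,L,sg)[1]-p for q,p,_ in D]+[1e-3*(L-.2)]),np.full(7,.2))
    if e<.3: print(sg,round(e,3),m.x.round(4),np.abs(m.fun[:9]).max().round(4),rel[0].as_matrix().round(2).tolist())
E
```

```text
[[0.6834, 0.2822, -0.9562, 2.4426, 1.3949, 0.5334, -1.5009]]
(-1, -1, -1, -1) 0.009 [ 0.3859  1.1988 -0.7637 -0.087   0.0998 -0.6882  1.5894] 0.0228 [[-0.0, -1.0, 0.0], [1.0, -0.0, -0.0], [0.0, 0.0, 1.0]]
```

```bash
python3 - <<'E'
from fk import *; import pickle
from bench import ctrl
s=pickle.load(open("w1.pkl","rb"))[1];s2=ctrl.observe();print(s2["clock"],s2["joint_pos"].round(3),s2["position"].round(4))
D=[([-1.178,.469,-.049,1.534,.024,1.141,-.082],[.276,.615,.247],1),
([-.99,-.01,.44,2.35,.41,.56,-.98],[.4108,.1357,.1966],.3),(s["joint_pos"],s["position"],1),(s2["joint_pos"],s2["position"],1)]
for nm,M in {"srs":[0,1,4,6],"a":[0,1,2,4,6],"a6":[0,1,4,5,6],"ab":[0,1,2,3,4,6],"ab=":[0,1,2,4,6],"ab=6":[0,1,2,4,5,6]}.items():
    def full(x):
        L=np.zeros(7);L[M]=x
        if "=" in nm:L[3]=-L[2]
        return L
    m=least_squares(lambda x:np.concatenate([w*(fk(q,full(x),[-1]*4)[1]-p) for q,p,w in D]+[1e-4*x]),np.full(len(M),.2))
    print(nm,full(m.x).round(3),np.abs(m.fun[:12]).round(4).reshape(-1,3).max(1))
E
```

```text
2.15 [ 0.683  0.282 -0.956  2.443  1.395  0.533 -1.501] [ 0.4376 -0.0446  0.1202]
srs [0.099 0.647 0.    0.    0.421 0.    0.27 ] [0.0372 0.0198 0.0088 0.0088]
a [ 0.178  0.639 -0.047  0.     0.47   0.     0.325] [0.0379 0.0175 0.0024 0.0024]
a6 [0.14  0.611 0.    0.    0.482 0.04  0.237] [0.0386 0.0194 0.0028 0.0028]
ab [ 0.251  0.622 -0.051  0.02   0.491  0.     0.357] [0.0386 0.0146 0.0019 0.0019]
ab= [ 0.366  0.595 -0.053  0.053  0.523  0.     0.408] [0.0398 0.0101 0.0017 0.0017]
ab=6 [ 0.358  0.595 -0.051  0.051  0.522  0.002  0.402] [0.0397 0.0104 0.0016 0.0016]
```

```bash
cat > fk.py <<'E'
import numpy as np,pickle
from scipy.optimize import least_squares
from scipy.spatial.transform import Rotation as R
LO=np.array([-2.59,-.33,-1.39,.1,-1.04,.21,-2.66]);HI=np.array([2.59,1.99,1.29,2.45,4.18,1.99,2.66])
AX='zyzyzyz';SG=[-1,1,-1,1,-1,1,-1]
F=R.from_matrix([[0,-1,0],[1,0,0],[0,0,1]])
def fk(q,L):
    L=np.asarray(L).reshape(7,3);r=R.identity();p=np.zeros(3)
    for a,s,t,x in zip(AX,SG,L,q): r=r*R.from_euler(a,s*x);p=p+r.apply(t)
    return r*F,p
PR=np.array([[0,0,.36],[0,0,0],[-.02,0,.4],[.02,0,0],[0,0,.4],[0,0,0],[0,0,.35]])
SD=np.array([[1e-4,1e-4,.2],[1e-4,.03,1e-4],[.04,1e-4,.2],[.04,.03,1e-4],[1e-4,1e-4,.2],[.04,.05,1e-4],[1e-4,1e-4,.2]])
def fit(D):
    return least_squares(lambda L:np.concatenate([(fk(q,L)[1]-p)/e for q,p,e in D]+[(L-PR.ravel())/SD.ravel()]),PR.ravel()).x.reshape(7,3)
def ik(L,G,pos,seed,lock=None,n=30,rng=np.random.default_rng(0)):
    best=None
    def f(q):
        r,p=fk(q,L);return np.r_[(p-pos)*10,(r.inv()*G).as_rotvec()*2]
    for k in range(n):
        q0=np.clip(seed+ (k>0)*rng.normal(0,.5,7),LO+.02,HI-.02)
        m=least_squares(lambda q:np.r_[f(q),1e-3*(q-(LO+HI)/2)],q0,bounds=(LO+.01,HI-.01),max_nfev=60)
        e=np.abs(f(m.x)).max()
        if best is None or m.cost<best[0]:best=(m.cost,e,m.x)
    return best
E
python3 - <<'E'
from fk import *; from h import w
s=pickle.load(open("w1.pkl","rb"))[1]
D=[([-1.178,.469,-.049,1.533,.024,1.141,-.082],[.276,.6155,.2475],.001),
([-.99,-.01,.44,2.35,.41,.56,-.98],[.4108,.1357,.1966],.004),(s["joint_pos"],s["position"],.001)]
L=fit(D);print(L.round(3).tolist(),[np.abs(fk(q,L)[1]-p).max().round(4) for q,p,_ in D])
pickle.dump((D,L),open("fit.pkl","wb"))
p=[.5927,-.0483,-.1013]
for tilt in(0,20,30,40,50):
  for d in(0,60):
    t=np.radians(tilt);z=np.array([np.sin(t),0,-np.cos(t)]);M=np.array([[0,1,0],[np.cos(t),0,np.sin(t)],z]).T
    G=R.from_euler('z',p[2])*R.from_matrix(M)
    g=np.array([-67.2,-26,86])+z*1e3*(.010-.006-d/1e3)
    b=ik(L,G,w([g],p)[0],s["joint_pos"],n=12);print(tilt,d,round(b[1],3),b[2].round(2))
E
```

```text
[[0.0, -0.0, 0.243], [0.0, -0.025, 0.0], [-0.006, -0.0, 0.557], [-0.001, -0.019, 0.0], [-0.0, 0.0, 0.459], [-0.01, 0.002, -0.0], [0.0, -0.0, 0.304]] [np.float64(0.0001), np.float64(0.0016), np.float64(0.0)]
0 0 0.0 [ 0.44  0.49 -0.5   2.01  0.35  0.72 -0.38]
0 60 0.0 [ 0.41  0.39 -0.46  1.97  0.23  0.83 -0.27]
20 0 0.0 [ 0.34  0.38 -0.35  2.25  0.72  0.23 -0.74]
20 60 0.0 [ 0.44  0.25 -0.45  2.25  0.43  0.34 -0.47]
30 0 0.0 [ 0.76  0.5  -0.87  2.33  1.78  0.4  -1.73]
30 60 0.0 [ 0.68  0.27 -0.72  2.36  1.4   0.22 -1.41]
40 0 0.0 [ 1.05  0.84 -1.34  2.42  2.07  0.89 -1.84]
40 60 0.069 [ 1.13  0.57 -1.35  2.44  1.9   0.63 -1.81]
50 0 0.172 [ 1.03  0.86 -1.3   2.44  2.24  0.92 -1.94]
50 60 0.339 [ 1.12  0.57 -1.3   2.44  2.02  0.6  -1.89]
```

A 50° grasp is out of reach, but 30° works. So I'll straddle the overhanging edge at 30°, swing the board up between the open fingers until it lines up with them, close, and then bring it upright.

```bash
python3 - <<'E'
from h import *
from bench import ctrl
p=[.5927,-.0483,-.1013];s=ctrl.observe();print(goal(s,p,(-88,-26,132),30))
E
```

```text
[-3.5833  9.2609  5.8842 -0.0178  0.063   0.0157]
```

Emit:
apply_moves(series=[[[-1,3,2,-0.006,0.02,0.0,0.5],[-2,6,4,-0.012,0.04,0.005,0.5],[-3.6,9.3,5.9,-0.018,0.063,0.016,0.5],[-3.6,9.3,5.9,-0.018,0.063,0.016,0.5],[-3.6,9.3,5.9,-0.018,0.063,0.016,0.5],[-3.6,9.3,5.9,-0.018,0.063,0.016,0.5]]])

```text
clock: 2.9
position: [0.5001, -0.059, 0.1385]
orientation: [0.193, 0.713, 0.652, 0.174]
wrist_force: [-0.3, 0.8, -0.4]
finger_gap: 0.497
finger_force: 0.0
```

```bash
python3 - <<'E'
from h import *
from bench import ctrl,cams
p=[.5927,-.0483,-.1013];s=ctrl.observe();print(s["clock"],s["joint_pos"].round(3),s["position"]);print(goal(s,p,(-88,-26,132),30),goal(s,p,(-56,-26,77),30))
d=cams.snapshot("wrist");pickle.dump((d,s),open("w2.pkl","wb"))
im=d["frame"][:,:,::-1].copy()
r,c=rt(s);T=np.eye(4);T[:3,:3]=r.as_matrix();T[:3,3]=c;V=np.linalg.inv(T@d["mount"])
P=[(81,-70,98),(81,80,98),(33,-70,98),(33,80,98),(-64,-107,89.7),(-64,43,89.7),(-70.4,43,82),(-70.4,-107,82),(4.9,43,31.8)]
q=proj(w(P,p),d,V);print(q.round(1).tolist())
im=cv2.resize(im[0:320],None,fx=1.25,fy=1.25,interpolation=cv2.INTER_CUBIC)
for a in q*1.25: cv2.circle(im,tuple(np.int32(np.clip(a,-99,2000))),3,(255,0,255),1)
cv2.imwrite("pics/w2.png",im)
E
```

```text
2.9 [ 0.81   0.307 -0.903  2.344  1.367  0.295 -1.371] [ 0.50014169 -0.05897838  0.13847608]
[ 0.0859 -0.1792  0.6505 -0.006  -0.0007  0.0011] [ 8.590e-02 -1.792e-01  6.505e-01 -6.200e-03 -6.000e-04  6.470e-02]
[[443.2, 256.0], [465.8, 94.6], [409.1, 266.9], [428.1, 90.4], [311.3, 332.4], [313.7, 140.1], [299.8, 139.7], [299.7, 329.3], [345.6, 137.2]]
```

View pics/w2.png

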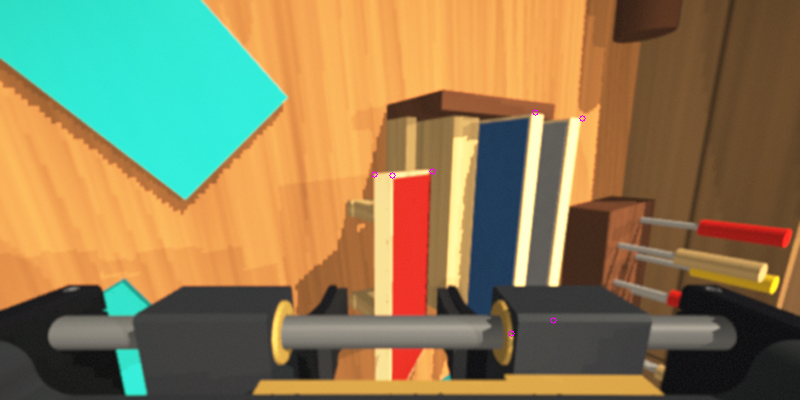

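The projected corners land on the seen ones: red end at (376,176), (393,177) and (432,172), blue at (533,115). The pose is good to about 2 mm, so I'm descending to straddle the edge.

Emit:
apply_moves(series=[[[0,0,0.6,-0.006,-0.001,0.02,0.5],[0,0,0.6,-0.006,-0.001,0.04,0.5],[0,0,0.6,-0.006,-0.001,0.055,0.5],[0,0,0.6,-0.006,-0.001,0.065,0.5],[0,0,0.6,-0.006,-0.001,0.065,0.5],[0,0,0.6,-0.006,-0.001,0.065,0.5]]])

```text
clock: 3.7
position: [0.5317, -0.0688, 0.0822]
orientation: [0.192, 0.717, 0.647, 0.175]
wrist_force: [1.1, 0.6, 0.8]
finger_gap: 0.498
finger_force: 0.0
```

```bash
python3 - <<'E'
from h import *
from bench import ctrl
p=[.5927,-.0483,-.1013];s=ctrl.observe();print(s["clock"],s["joint_pos"].round(3),s["wrist_force"].round(1))
for g in((-56,-26,77),(-47,-26,85),(-37,-26,92)):print(goal(s,p,g,30))
E
```

```text
3.7 [ 0.73   0.492 -0.834  2.318  1.785  0.384 -1.737] [1.1 0.6 0.8]
[ 0.1306 -0.1622 -0.0542  0.0006 -0.0003 -0.0002]
[ 0.1306 -0.1622 -0.0542  0.0006  0.0115 -0.0026]
[ 0.1306 -0.1622 -0.0542  0.0006  0.0236 -0.0036]
```

Emit:
apply_moves(series=[[[0,0,0,0,0.006,-0.001,0.5],[0,0,0,0,0.012,-0.002,0.5],[0,0,0,0,0.018,-0.003,0.5],[0,0,0,0,0.024,-0.004,0.5],[0,0,0,0,0.024,-0.004,0.3],[0,0,0,0,0.024,-0.004,0.2],[0,0,0,0,0.024,-0.004,0.0],[0,0,0,0,0.024,-0.004,0.0]]], squeeze=10)

```text
clock: 4.7
position: [0.5504, -0.0712, 0.0973]
orientation: [0.192, 0.717, 0.647, 0.175]
wrist_force: [-0.8, 1.2, -1.1]
finger_gap: 0.133
finger_force: 0.1
```

```bash
python3 - <<'E'
from h import *
from bench import ctrl,cams
p=[.5927,-.0483,-.1013];s=ctrl.observe();print(s["clock"],s["joint_pos"].round(3),s["wrist_force"].round(1),s["finger_gap"],s["finger_force"])
for g in((-37,-26,92),):print(goal(s,p,g,30))
d=cams.snapshot("wrist");pickle.dump((d,s),open("w3.pkl","wb"))
d2=cams.snapshot("top");d3=cams.snapshot("scene")
f=lambda x:cv2.resize(x,(396,352),interpolation=cv2.INTER_CUBIC)
cv2.imwrite("pics/w3.png",np.vstack([cv2.resize(d["frame"],(400,250)),f(d3["frame"][170:250,240:330])[:,:396].repeat(1,0) if 0 else cv2.resize(d3["frame"][160:250,235:345],(400,327),interpolation=cv2.INTER_CUBIC)])[:,:,::-1])
E
```

```text
4.7 [ 0.703  0.465 -0.798  2.271  1.633  0.349 -1.59 ] [-0.8  1.2 -1.1] 0.13324715133093817 0.11496040038764477
[ 0.1036 -0.1545 -0.0949  0.001  -0.0002 -0.    ]
```

View pics/w3.png

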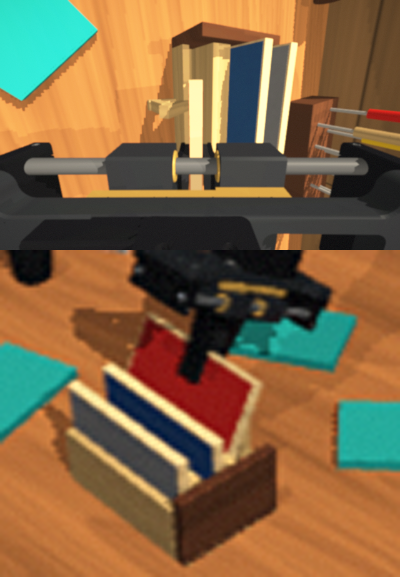

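The wrist view shows the board edge-on and centred between the fingers at (196,120). The scene view shows the fingers on its upper edge at (200,360). I'll finish closing.

Emit:
apply_moves(series=[[[0,0,0,0,0,0,0.0],[0,0,0,0,0,0,0.0],[0,0,0,0,0,0,0.0]]], squeeze=15)

```text
clock: 5.22
position: [0.55, -0.0711, 0.097]
orientation: [0.191, 0.717, 0.647, 0.175]
wrist_force: [-2.3, -0.1, -2.3]
finger_gap: 0.113
finger_force: 14.9
```

```bash
python3 - <<'E'
from h import *
from bench import ctrl
p=[.5927,-.0483,-.1013];s=ctrl.observe();print(s["clock"],s["wrist_force"].round(1),s["finger_gap"],s["finger_force"])
for g,t in(((-45,-26,105),30),((-29,-26,113),20),((-16,-26,119),10),((0,-26,121),0)):print(goal(s,p,g,t))
E
```

```text
5.225 [-2.3 -0.1 -2.3] 0.11296270610193154 14.869471192359924
[ 0.0673 -0.1538 -0.0995  0.0011 -0.0002 -0.0153]
[ 1.00673e+01 -1.62100e-01 -8.59000e-02  1.10000e-03  1.87000e-02
 -1.41000e-02]
[ 2.00673e+01 -1.69700e-01 -7.17000e-02  1.10000e-03  3.40000e-02
 -1.26000e-02]
[ 3.00673e+01 -1.76400e-01 -5.70000e-02  1.10000e-03  4.98000e-02
 -5.80000e-03]
```

Emit:
apply_moves(series=[[[0,0,0,0,0,-0.008,0.0],[0,0,0,0.001,0,-0.015,0.0],[5,0,0,0.001,0.01,-0.015,0.0],[10,0,0,0.001,0.019,-0.014,0.0],[15,0,0,0.001,0.026,-0.0135,0.0],[20,0,0,0.001,0.034,-0.0125,0.0],[25,0,0,0.001,0.041,-0.009,0.0],[30,0,0,0.001,0.049,-0.006,0.0]]], squeeze=20)

```text
clock: 6.22
position: [0.5908, -0.0749, 0.1277]
orientation: [-0.001, 0.742, 0.67, 0.001]
wrist_force: [0.3, -1.0, -1.2]
finger_gap: 0.116
finger_force: 20.0
```

Emit:
apply_moves(series=[[[0,0,0,0,0,0,0.0],[0,0,0,0,0,0,0.0]]])

```text
clock: 6.48
position: [0.5898, -0.0741, 0.1272]
orientation: [0.001, 0.742, 0.671, 0.003]
wrist_force: [0.0, -0.1, -0.9]
finger_gap: 0.114
finger_force: 20.0
```

```bash
python3 - <<'E'
from h import *
from bench import ctrl,cams
p=[.5927,-.0483,-.1013];s=ctrl.observe();print(s["clock"],s["wrist_force"].round(1),s["finger_gap"],s["finger_force"],s["joint_pos"].round(2))
print(goal(s,p,(0,-26,121),0))
d=cams.snapshot("wrist");pickle.dump((d,s),open("w4.pkl","wb"));d3=cams.snapshot("scene");d2=cams.snapshot("top");pickle.dump((d3,d2),open("st4.pkl","wb"))
r,c=rt(s);T=np.eye(4);T[:3,:3]=r.as_matrix();T[:3,3]=c;V=np.linalg.inv(T@d["mount"])
im=cv2.resize(d["frame"][:240],(640,240)).copy()
for a in proj(w([(-5,42,136),(5,42,136),(-5,42,46),(5,42,46),(7.5,80,55),(-7.5,80,30),(33,80,98),(43,80,98)],p),d,V):cv2.circle(im,tuple(np.int32(a)),3,(255,0,255),1)
print(proj(w([(-5,42,136),(5,42,136),(-5,42,46),(5,42,46),(7.5,80,55),(-7.5,80,30),(33,80,98),(43,80,98)],p),d,V).round(1).tolist())
f=lambda x:cv2.resize(x,(400,320),interpolation=cv2.INTER_CUBIC)
cv2.imwrite("pics/w4.png",np.vstack([cv2.resize(im,(800,280)),np.hstack([f(d3["frame"][160:248,235:345]),f(d2["frame"][130:218,300:410])])])[:,:,::-1])
E
```

```text
6.475 [ 0.  -0.1 -0.9] 0.11352681275985879 19.963425557361916 [ 0.72  0.66 -0.95  1.81  0.64  1.   -0.59]
[ 2.490e-01 -1.678e-01  2.520e-02 -0.000e+00  3.000e-04  2.000e-04]
[[304.1, 133.8], [326.9, 133.9], [307.4, 131.8], [320.8, 131.8], [325.3, 74.4], [304.3, 80.4], [376.6, 59.4], [395.3, 59.4]]
```

View pics/w4.png

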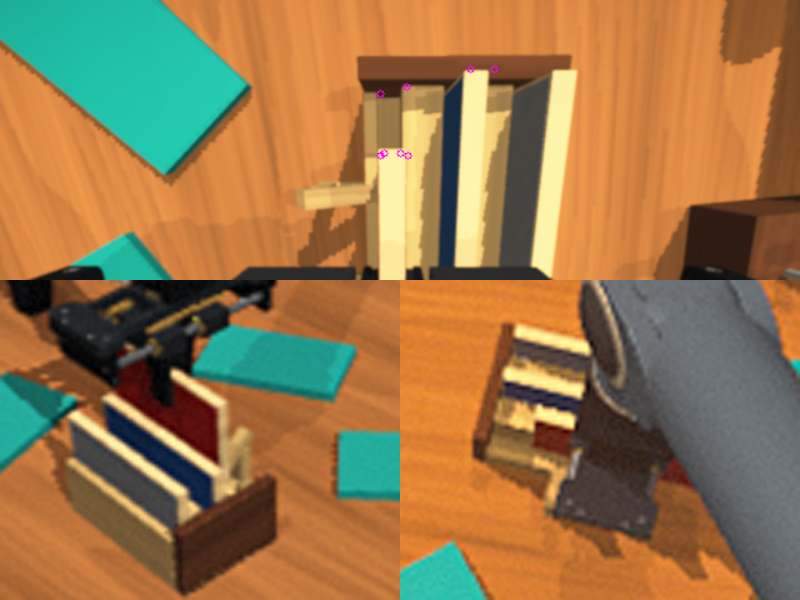

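The board is now upright and gripped, with the slot visible beyond it. I'll enlarge the view to check its alignment with the slot and the height of its top edge.

```bash
python3 - <<'E'
from h import *
d,s=pickle.load(open("w4.pkl","rb"))
a=cv2.resize(d["frame"][40:240,270:400],None,fx=4,fy=3,interpolation=cv2.INTER_CUBIC)
cv2.imwrite("pics/w4c.png",a[:,:,::-1])
E
```

```text
(no output)
```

View pics/w4c.png

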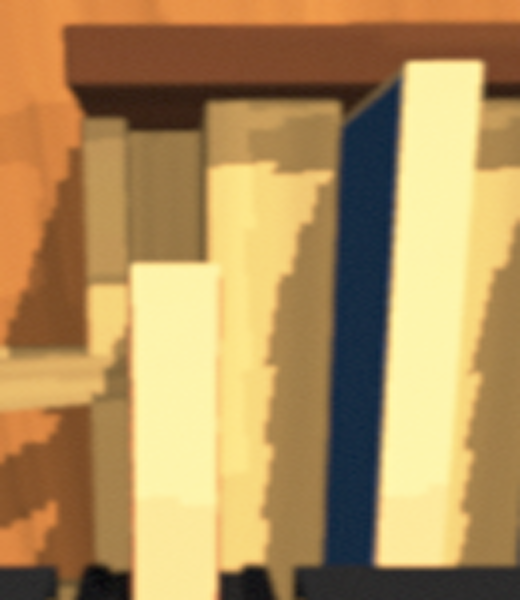

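```bash
python3 - <<'E'
from h import *
d,s=pickle.load(open("w4.pkl","rb"));p=np.array([.5927,-.0483,-.1013])
r,c=rt(s);T=np.eye(4);T[:3,:3]=r.as_matrix();T[:3,3]=c;V=np.linalg.inv(T@d["mount"])
u=lambda a,b:np.array([270+a/4,40+b/3])
# lines: rack x,z ; two image points on it
Ls=[(-15.5,30,[(84,130),(93,500)]),(-7.5,30,[(127,140),(128,500)] [:1]),(7.5,55,[(205,110),(206,200)]),(30.5,55,[(341,115)]),(33,98,[(405,70),(376,540)]),(43,98,[(483,70),(457,540)])]
ys=np.linspace(-60,85,300)
def f(v):
    o=[]
    for x,z,pts in Ls:
        q=proj(w(np.c_[np.full(300,x),ys,np.full(300,z)],[v[0],v[1],v[2]]),d,V)
        for a in pts:
            t=u(*a);o.append(np.interp(t[1],q[::-1,1] if q[0,1]>q[-1,1] else q[:,1],q[::-1,0] if q[0,1]>q[-1,1] else q[:,0])-t[0])
    q=proj(w([(33,80,98)],v),d,V)[0]-u(405,62);o.append(q[1]);return np.array(o)
print(f(p).round(1))
m=least_squares(f,p,x_scale=[.01]*3);print(m.x,m.fun.round(1))
print("in rack frame shift mm",R.from_euler('z',-p[2]).apply([m.x[0]-p[0],m.x[1]-p[1],0])*1e3)
# board: x(mm),top z, end y, yaw from edges
B=[(-5,[(131,270),(133,590)]),(5,[(218,270),(217,590)])]
def g(v):
    o=[]
    for x,pts in B:
        q=proj(w(np.c_[np.full(300,x+v[0])+v[3]*(ys),ys,np.full(300,v[1])],p),d,V)
        for a in pts:t=u(*a);o.append(np.interp(t[1],q[::-1,1],q[::-1,0])-t[0])
    o.append(proj(w([(v[0],v[2],v[1])],p),d,V)[0][1]-u(0,265)[1]);return np.array(o)
m2=least_squares(g,[0,135,42,0],x_scale=[1,10,10,.01]);print(m2.x,m2.fun.round(2))
E
```

```text
[ 2.9  2.5  2.6  4.   3.4  3.6  5.1  4.   4.2  0.  -1.2]
[ 0.59102434 -0.04908873 -0.09037535] [-0.3  0.9 -0.6  0.4  0.2  0.   0.5  1.6 -0.3 -2.4 -0. ]
in rack frame shift mm [-1.58731154 -0.95414025  0.        ]
[-7.10315524e-01  1.33568375e+02  4.43453224e+01 -2.34379151e-03] [-0.31  0.35  0.31 -0.35 -0.  ]
```

Emit:
apply_moves(series=[[[0,0,-0.4,0,-0.001,0.0,0.0],[0,0,-0.4,0,-0.001,0.006,0.0],[0,0,-0.4,0,-0.001,0.012,0.0],[0,0,-0.4,0,-0.001,0.018,0.0],[0,0,-0.4,0,-0.001,0.024,0.0],[0,0,-0.4,0,-0.001,0.024,0.0]]])

```text
clock: 7.38
position: [0.5885, -0.074, 0.1025]
orientation: [-0.001, 0.74, 0.673, 0.001]
wrist_force: [0.3, -0.6, -1.8]
finger_gap: 0.109
finger_force: 20.0
```

Emit:
apply_moves(series=[[[0,0,0,0,0,0.003,0.0],[0,0,0,0,0,0.006,0.0],[0,0,0,0,0,0.009,0.0],[0,0,0,0,0,0.009,0.0]]])

```text
clock: 7.88
position: [0.5891, -0.0737, 0.0948]
orientation: [-0.0, 0.74, 0.673, 0.002]
wrist_force: [-1.3, 0.0, 4.1]
finger_gap: 0.115
finger_force: 20.0
```

Emit:
apply_moves(series=[[[0,0,0,0,0,0.002,0.0],[0,0,0,0,0,0.002,0.0]]])

```text
clock: 8.12
position: [0.5895, -0.0737, 0.0947]
orientation: [0.001, 0.74, 0.673, 0.002]
wrist_force: [-5.1, -1.5, 15.1]
finger_gap: 0.113
finger_force: 20.0
```

Floor contact is felt, with 15 N at TCP z = 0.0947. I'll ease off and slide towards the stop.

Emit:
apply_moves(series=[[[0,0,0,0,0,-0.002,0.0],[0,0,0,0.005,0,-0.002,0.0],[0,0,0,0.01,0,-0.002,0.0],[0,0,0,0.015,0,-0.002,0.0],[0,0,0,0.02,0,-0.002,0.0],[0,0,0,0.025,0,-0.002,0.0],[0,0,0,0.029,0,-0.002,0.0],[0,0,0,0.029,0,-0.002,0.0]]])

```text
clock: 9.12
position: [0.5924, -0.0455, 0.0947]
orientation: [0.001, 0.74, 0.673, 0.002]
wrist_force: [-0.3, -2.8, 4.5]
finger_gap: 0.115
finger_force: 20.0
```

Emit:
apply_moves(series=[[[0,0,0,0.002,0,0,0.0],[0,0,0,0.004,0,0,0.0],[0,0,0,0.004,0,0,0.0]]])

```text
clock: 9.5
position: [0.5926, -0.0422, 0.0947]
orientation: [0.001, 0.74, 0.673, 0.002]
wrist_force: [0.1, -3.4, 5.6]
finger_gap: 0.109
finger_force: 20.0
```

Emit:
apply_moves(series=[[[0,0,0,0.002,0,0,0.0],[0,0,0,0.003,0,0,0.0],[0,0,0,0.003,0,0,0.0]]])

```text
clock: 9.88
position: [0.5929, -0.0394, 0.0948]
orientation: [0.001, 0.74, 0.673, 0.002]
wrist_force: [0.4, -3.1, 6.6]
finger_gap: 0.111
finger_force: 20.0
```

Emit:
apply_moves(series=[[[0,0,0,0.001,0,0,0.0],[0,0,0,0.002,0,0,0.0],[0,0,0,0.002,0,0,0.0]]])

```text
clock: 10.25
position: [0.593, -0.0378, 0.0947]
orientation: [0.001, 0.74, 0.673, 0.001]
wrist_force: [-0.7, -3.7, 6.3]
finger_gap: 0.118
finger_force: 20.0
```

Emit:
apply_moves(series=[[[0,0,0,0.001,0,0,0.0],[0,0,0,0.002,0,0,0.0],[0,0,0,0.002,0,0,0.0]]])

```text
clock: 10.62
position: [0.5931, -0.0377, 0.0947]
orientation: [0.002, 0.74, 0.672, 0.0]
wrist_force: [-1.7, -7.2, 9.0]
finger_gap: 0.119
finger_force: 20.0
```

Emit:
apply_moves(series=[[[0,0,0,0.001,0,0,0.0],[0,0,0,0.002,0,0,0.0],[0,0,0,0.002,0,0,0.0]]])

```text
clock: 11.0
position: [0.5931, -0.0376, 0.0947]
orientation: [0.003, 0.741, 0.672, -0.001]
wrist_force: [-2.4, -10.0, 9.9]
finger_gap: 0.109
finger_force: 20.0
```

```bash
python3 - <<'E'
from h import *
from bench import ctrl,cams
s=ctrl.observe();print(s["clock"],s["wrist_force"].round(1),s["position"].round(4))
d=cams.snapshot("wrist");pickle.dump((d,s),open("w5.pkl","wb"));d3=cams.snapshot("scene")
cv2.imwrite("pics/w5.png",np.hstack([cv2.resize(d["frame"][20:240,260:400],(390,600),interpolation=cv2.INTER_CUBIC),cv2.resize(d3["frame"][160:260,250:318],(408,600),interpolation=cv2.INTER_CUBIC)])[:,:,::-1])
E
```

```text
11.0 [ -2.4 -10.    9.9] [ 0.5931 -0.0376  0.0947]
```

View pics/w5.png

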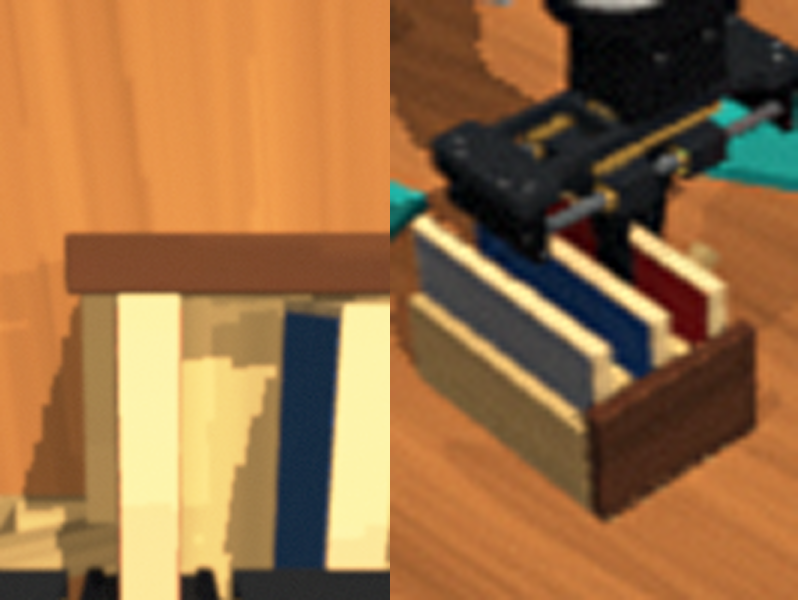

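The board's end meets the stop: motion halted at y = -0.0377 with force rising to 10 N, and its top is level with the blue board's. I'll relax the push, open slightly and back straight up.

Emit:
apply_moves(series=[[[0,0,0,-0.002,0,-0.0005,0.0],[0,0,0,-0.002,0,-0.0005,0.15],[0,0,0,-0.002,0,-0.0005,0.2],[0,0,0,-0.002,0,-0.0005,0.2],[0,0,0,-0.002,0,-0.0005,0.2]]])

```text
clock: 11.72
position: [0.5925, -0.0337, 0.0947]
orientation: [-0.0, 0.739, 0.673, 0.002]
wrist_force: [-0.1, -0.1, -0.6]
finger_gap: 0.198
finger_force: 0.0
```

Emit:
apply_moves(series=[[[0,0,0,0,0,-0.006,0.2],[0,0,0,0,0,-0.015,0.2],[0,0,0,0,0,-0.03,0.2],[0,0,0,0,0,-0.05,0.2],[0,0,0,0,0,-0.08,0.2],[0,0,0,-0.03,-0.03,-0.1,0.2],[0,0,0,-0.05,-0.08,-0.1,0.2],[0,0,0,-0.05,-0.12,-0.1,0.2]]])

```text
clock: 12.72
position: [0.4668, -0.0743, 0.1953]
orientation: [0.0, 0.741, 0.672, 0.001]
wrist_force: [0.3, 0.6, 1.0]
finger_gap: 0.201
finger_force: 0.0
```

```bash
python3 - <<'E'
from h import *
from bench import ctrl,cams
s=ctrl.observe();print(s["clock"],s["wrist_force"].round(1),s["position"].round(4))
d=cams.snapshot("wrist");d3=cams.snapshot("scene");d2=cams.snapshot("top")
p=[.5915,-.0488,-.096]
P=[(5,80,98),(-5,80,98),(-5,-70,98),(5,-70,98)]
print(proj(w(P,p),d3).round(1).tolist(),proj(w(P,p),d2).round(1).tolist())
f=lambda x:cv2.resize(x,(400,300),interpolation=cv2.INTER_CUBIC)
cv2.imwrite("pics/end.png",np.vstack([np.hstack([f(d3["frame"][170:248,240:344]),f(d2["frame"][130:208,300:404])]),np.hstack([f(d["frame"]),f(d3["frame"])])])[:,:,::-1])
E
```

```text
12.725 [0.3 0.6 1. ] [ 0.4668 -0.0743  0.1953]
[[302.9, 207.5], [305.4, 206.1], [274.5, 185.5], [272.1, 186.8]] [[325.2, 164.6], [324.4, 167.7], [373.3, 179.9], [374.0, 176.7]]
```

View pics/end.png

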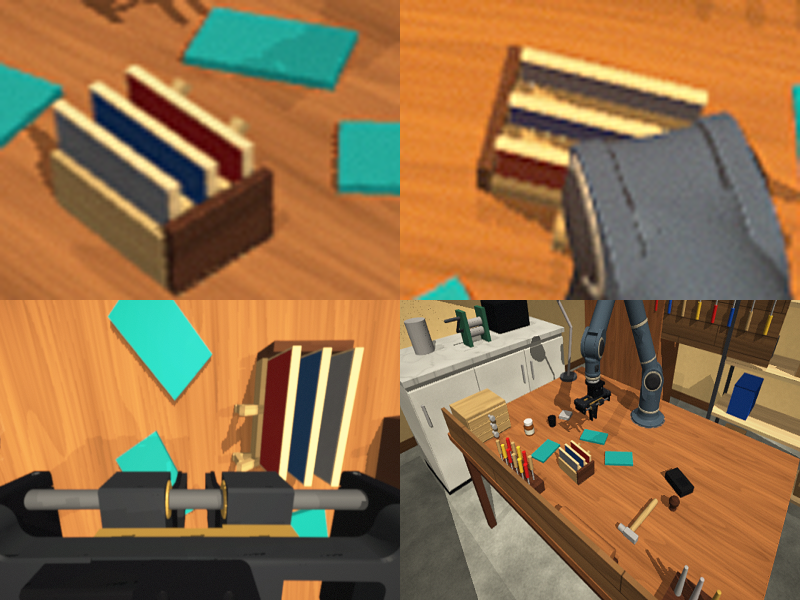

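All three boards stand parallel and level, with their ends in line at the stop. The red top edge runs from (130,70) to (253,165) in the scene crop. Nothing else has moved and the gripper is clear, so I'm handing in.

```bash
python3 -c "
from bench import order
print(order.hand_in())"
```

```text
the job is handed in; nothing more can be done
None
```

The red board stands upright and fully down in the rack's front slot with its end against the dark stop; the final pictures show nothing else moved, and the job was handed in at about 13 s (the hand-in returned no verdict).

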